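# Stand the bench supplies in the dishes that fit them

## Task

Put the four supplies that stand on the black bench to the right of the press away in the wooden dishes, each in the dish whose round recess fits its foot: the two dye bottles in the two small dishes (one each, either way round), the thread spool in the medium dish and the cement tin in the large one. Keep them upright, leave each standing flat inside its rim, and leave the beeswax cake and the belt buckle where they lie.

Things in the scene. Friction and masses are not known exactly. Their poses are not given: they have to be found in the camera images.
- dye_bottle_a: A white-capped dye bottle standing upright, 93 mm tall: round body 38 mm in diameter from the foot to 55 mm up, shoulder rounding in to 62 mm, then a screw cap 21 mm in diameter up to the top; about 0.11 kg. Origin at the centre of the underside, z up. The two bottles are alike and interchangeable (a third one, black-capped, far back behind the mallet is scenery).
- dye_bottle_b: The other white-capped dye bottle standing upright, 93 mm tall: round body 38 mm in diameter from the foot to 55 mm up, shoulder rounding in to 62 mm, then a screw cap 21 mm in diameter up to the top; about 0.11 kg. Origin at the centre of the underside, z up. The two bottles are alike and interchangeable (a third one, black-capped, far back behind the mallet is scenery).
- spool_axis (a point): Spool of cream waxed thread standing upright, 68 mm tall, with a flange of 47 mm diameter at foot and top and a thread winding between them; treat it as a plain cylinder 47 mm in diameter (that is what the fingers meet). A limp loose thread end that sticks out at one side can be ignored. About 0.075 kg. This point lies on the spool's axis at its underside: the centre of its foot. z up.
- cement_can: Cement tin standing upright, 102 mm tall: round body 62 mm in diameter up to 87 mm, a brush cap 35 mm in diameter above it; about 0.3 kg. Origin at the centre of the underside, z up. (All supplies start at y < 0, the dishes at y > 0; the fixed green press between them fills x 0.31 to 0.49, y 0.02 to 0.16, 0.25 m high, its lever ball at x 0.33, y 0.04 up to 0.35 m: pass beyond it, x over 0.58.)
- small_dish_1: A small round turned-wood dish, screwed to the bench, open at the top: recess 54 mm in diameter, outside 70 mm, 16 mm high overall; its inner floor lies 6 mm above the bench, so the recess is 10 mm deep. Origin at the centre of the underside, z up. The two small dishes are alike.
- small_dish_2: The other small round turned-wood dish, screwed to the bench, open at the top: recess 54 mm in diameter, outside 70 mm, 16 mm high overall; its inner floor lies 6 mm above the bench, so the recess is 10 mm deep. Origin at the centre of the underside, z up.
- medium_dish: The medium round turned-wood dish, screwed to the bench, open at the top: recess 68 mm in diameter, outside 84 mm, 16 mm high overall; its inner floor lies 6 mm above the bench, so the recess is 10 mm deep. Origin at the centre of the underside, z up.
- large_dish: The large round turned-wood dish, screwed to the bench, open at the top: recess 84 mm in diameter, outside 100 mm, 16 mm high overall; its inner floor lies 6 mm above the bench, so the recess is 10 mm deep. Origin at the centre of the underside, z up.
- beeswax: Round yellow cake of beeswax lying flat, 46 mm across and 18 mm high. Origin at the centre of its underside. A bystander: to be left where it lies.
- buckle: Silvery square belt buckle lying flat, 46 x 44 x 9 mm. Origin at the centre of its underside. A bystander: to be left where it lies.
There are look-alikes about, which are no part of the job. Of the things that look like the part that bears spool_axis, take the one that is farthest from the robot's base at the start. Of the things that look like the cement_can, the larger one is meant.

How it is judged (in metres and radians):
At the end, for the whole second after the job is handed in: A dye bottle in each small dish (axis within 10 mm of the dish centre), thread spool in the medium dish and cement tin in the large one (within 13.5 mm), each foot on the dish floor (2 to 10 mm above the dish underside), upright within 0.1 rad, at rest ((((horizontal distance between dye_bottle_a and small_dish_1 below 0.01 m and z of dye_bottle_a in the frame of small_dish_1 between 0.002 and 0.01 m) and (horizontal distance between dye_bottle_b and small_dish_2 below 0.01 m and z of dye_bottle_b in the frame of small_dish_2 between 0.002 and 0.01 m)) or ((horizontal distance between dye_bottle_a and small_dish_2 below 0.01 m and z of dye_bottle_a in the frame of small_dish_2 between 0.002 and 0.01 m) and (horizontal distance between dye_bottle_b and small_dish_1 below 0.01 m and z of dye_bottle_b in the frame of small_dish_1 between 0.002 and 0.01 m))) and horizontal distance between spool_axis and medium_dish below 0.0135 m and z of spool_axis in the frame of medium_dish between 0.002 and 0.01 m and horizontal distance between cement_can and large_dish below 0.0135 m and z of cement_can in the frame of large_dish between 0.002 and 0.01 m and angle between each of dye_bottle_a, dye_bottle_b, spool_axis, cement_can's own z axis and vertical below 0.1 rad and linear speed of each of dye_bottle_a, dye_bottle_b, cement_can below 0.02 m/s and angular speed of each of dye_bottle_a, dye_bottle_b, cement_can below 0.2 rad/s); the robot touches nothing.
It fails at once if a bottle, the spool or the tin is tipped over (more than 0.7 rad) (angle between any of dye_bottle_a, dye_bottle_b, spool_axis, cement_can's own z axis and vertical above 0.7 rad).
It fails at once if the beeswax cake or the belt buckle is moved by more than 20 mm (distance of any of beeswax, buckle from where it was at the start of the episode above 0.02 m).
It also fails if it takes over 115 s, if anything falls off the work surface, if the arm or the gripper's body presses on something with over 40 N, if the wrist force passes 120 N, or if a joint passes its speed limit or range.

## Robot

A 6-joint arm with a two-finger parallel gripper is mounted at the origin on a cart in front of the work surface, level with it; the furniture and walls round the work are solid. World frame = base frame: x ahead of the robot, y to its left, z up, the work surface at z = 0. Lengths are in m, angles in degrees, forces in N, time in s.
With the tool pointing down it reaches from about 0.275 to 1 m from the base axis. Payload 8.4 kg.
Tool frame: the origin (TCP) lies at the very end of the fingers, on their centre line; the grasp point (between the pads) lies 19 mm behind it (env.pinch_z is the distance from the TCP to the grasp point, in m); z points along the fingers, y is the line along which they close (so a half turn about z gives the same grasp; the last joint's range is limited). The gripper opens to 85 mm and grips with 20 to 120 N. Pads are 22 mm wide; open, the fingers measure 114 mm over their backs; the gripper's body (76 mm by 85 mm) begins 54 mm behind the grasp point. The pads swing forward as they close: fully open they stand 13 mm farther back than shut.
Start: joints at [-68.663, 20.225, 93.587, -0, 66.188, -0.138], TCP at [0.229, -0.582, 0.231] pointing down, gripper open.
Joint ranges: [-150.9, 150.9], [-52.94, 120.26], [3.33, 152.33], [-74.26, 254.26], [0, 154.13], [-172.89, 172.89]. Speed limits (degrees/s): [127.2, 127.2, 159.86, 180, 180, 180].

## Interface

Orientations are given as a 3x3 rotation matrix whose columns are the frame's x, y, z axes.
In Python, from cell import env, optics, nets gives the robot as it stands.
- The arm moves only by the tool arm_command, never from a script. Its argument "steps" is a list of rows, each an object of numbers: "dx", "dy", "dz": the shift along the tool's x, y, z in cm; "rx", "ry", "rz": the turn, a rotation vector about the tool's x, y, z in rad; "jaw": the closure, from 0 (fully open) to 1 (shut). In form: [{"dx": .., "dy": .., "dz": .., "rx": .., "ry": .., "rz": .., "jaw": ..}, ...]. A call has 1 to 10 rows; each row shifts and turns the commanded pose from where the row before left it, along the tool's axes as they then stand; what a row does not reach is not made up. A row lasts 1/10 s, in which the tool goes at most 50 mm and 8.59 degrees, less where a joint would pass 70% of its speed; a pose out of reach is approached as far as the arm can. A call with a gripper value outside its range is refused whole. The fingers move at their own pace and stop on an object; the grip force is fixed at half the most. Time passes only in rows, so rows that do not move let the fingers close. It gives the time, the measured TCP pose, the force, the opening and the grip force at its end, in the units of the state.
- env.state(): the state, without advancing time (a new reading comes with each control period).
- optics.read_camera(name): name is "scene" or "top" or "wrist"; returns the picture (384x512x3 uint8, red, green, blue); there is no depth.
- optics.calibration(name): a dict with "mtx" (3x3 intrinsics, pixels), "world_from_camera" (4x4, takes a point from camera to world coordinates). Camera axes: x right, y up, looking along -z (the intrinsics and any distortion apply to the point x, -y, -z); pixel columns grow to the right and rows downward; lengths in m; the calibration is good to about 2 mm. A picture is of the moment at which its call begins: read the wrist's pose just before it. calibration takes no time and is no camera call; for the wrist camera it gives the pose at the moment of the call.
- env.job_done(): hands the job in; it is judged then, once.
Trained networks look in the newest picture that a camera, given by its name, has taken for a name from the list of things; names that differ only in an ending like _2 or _b are one class to them, and where a whole thing is asked for, a point or a joint stands for the part that bears it (a point fixed in the world has none). Each returns a list of dicts, best first, with "score" (0 to 1); they miss things now and then, are a little off and sometimes report something else, mostly with a low value. They report only what shows in the picture. A call takes as long as a camera call. They do not tell look-alikes from the thing itself.
- nets.cut_out(camera, thing): "region" (384x512 bool, what is visible of it) and "pixel" ([column, row] in pixels, amid what is visible of it).
- nets.tip_of(camera, thing): "pixel" ([column, row] in pixels: a listed point, or the origin of a listed thing).
The state is a dict: "t": time; "qpos": joint angles; "joint_velocities": joint speeds; "tau": joint torques, N m; "eef_pos": TCP position; "tcp_rot": TCP orientation; "ft_force": force on the tool from outside, world axes, zero at the start; "wrist_torque": the same for the moment, N m; "gripper_width": finger opening in m; "finger_force": force on a finger pad.
Only numpy, scipy, OpenCV 4.12 (cv2) and the standard library are available. Lean on these libraries where they do the work, as an engineer would, in place of code of your own. Each camera call takes 0.05 s, during which the arm holds its last target. There are 200 camera calls.

## Working session

There is one attempt and no reset: what is moved stays moved. The work goes in short steps, Python scripts to look and compute and a tool call to move; the robot and the scene stay as the last step left them, time stands still between calls to the robot, and variables do not carry over. Pictures are saved under pics/ and viewed, at most 14 in all, crops included, and the job is handed in when it is done.

Besides the shell and the picture viewer there is one more tool, called after "Emit:" as name(argument=value, ...) on one line, values as JSON. arm_command: Moves the arm, as the interface text tells. Its arguments: {"type":"object","properties":{"steps":{"type":"array"}},"required":["steps"]}

```bash
mkdir -p pics; cat > h.py <<'E'
import numpy as np, cv2
from cell import env, optics, nets
def ray(cam,px,cal=None):
    c=cal or optics.calibration(cam); K=np.array(c["mtx"]);T=np.array(c["world_from_camera"])
    d=np.array(c.get("dist",c.get("distortion",np.zeros(5))),float)
    u=cv2.undistortPoints(np.array([[px]],float),K,d)[0,0]
    return T[:3,3],T[:3,:3]@np.array([u[0],-u[1],-1.])
def hit(cam,px,z,cal=None):
    o,d=ray(cam,px,cal); return o+d*(z-o[2])/d[2]
def proj(cam,P,cal=None):
    c=cal or optics.calibration(cam); K=np.array(c["mtx"]);T=np.linalg.inv(np.array(c["world_from_camera"]))
    p=T[:3,:3]@P+T[:3,3]; q=K@np.array([p[0],-p[1],-p[2]]); return q[:2]/q[2]
E
python3 - <<'E'
from h import *
for c in ["scene","top"]:
    im=optics.read_camera(c); cv2.imwrite(f"pics/{c}0.png",im[:,:,::-1])
    cal=optics.calibration(c);print(c,cal.keys(),np.round(cal["world_from_camera"],3).tolist(),np.array(cal["mtx"]).round(1).tolist())
    for n in ["dye_bottle_a","spool_axis","cement_can","small_dish_1","medium_dish","large_dish","beeswax","buckle"]:
        for r in nets.tip_of(c,n): print(c,n,round(r["score"],2),np.round(r["pixel"],1),hit(c,r["pixel"],0).round(3))
print(env.state()["t"],env.pinch_z)
E
```

```text
scene dict_keys(['mtx', 'world_from_camera']) [[-0.515, 0.522, -0.68, -0.394], [-0.857, -0.32, 0.403, 0.554], [-0.007, 0.79, 0.613, 0.861], [0.0, 0.0, 0.0, 1.0]] [[442.5, 0.0, 254.0], [0.0, 442.5, 186.1], [0.0, 0.0, 1.0]]
scene dye_bottle_a 0.53 [263.5 171.8] [ 0.612 -0.08   0.   ]
scene dye_bottle_a 0.45 [293.3 201.4] [ 0.435 -0.076  0.   ]
scene spool_axis 0.61 [304.3 220.2] [ 0.348 -0.054  0.   ]
scene cement_can 0.53 [305.7 151.6] [ 0.637 -0.271  0.   ]
scene cement_can 0.51 [305.1 172. ] [ 0.539 -0.197  0.   ]
scene cement_can 0.48 [271.8 144.4] [ 0.739 -0.195  0.   ]
scene small_dish_1 0.62 [139.1 230.6] [0.556 0.369 0.   ]
scene medium_dish 0.75 [187.4 203. ] [0.596 0.202 0.   ]
scene large_dish 0.73 [191.2 242.5] [0.436 0.263 0.   ]
scene beeswax 0.4 [272.3 143.3] [ 0.745 -0.2    0.   ]
top dict_keys(['mtx', 'world_from_camera']) [[-0.018, 0.995, -0.1, 0.444], [-1.0, -0.017, 0.011, 0.01], [0.009, 0.1, 0.995, 1.197], [0.0, 0.0, 0.0, 1.0]] [[414.7, 0.0, 255.0], [0.0, 414.7, 188.5], [0.0, 0.0, 1.0]]
top dye_bottle_a 0.76 [281.8 230.7] [ 0.441 -0.078  0.   ]
top dye_bottle_a 0.47 [283.3 174.2] [ 0.605 -0.086  0.   ]
top dye_bottle_a 0.34 [161.4 231.6] [0.445 0.267 0.   ]
top spool_axis 0.85 [268.6 263.9] [ 0.348 -0.038  0.   ]
top spool_axis 0.78 [331.8 231.2] [ 0.437 -0.221  0.   ]
top spool_axis 0.54 [312.3 264.3] [ 0.344 -0.162  0.   ]
top cement_can 0.8 [352.  166.5] [ 0.624 -0.287  0.   ]
top cement_can 0.79 [325.  198.6] [ 0.531 -0.205  0.   ]
top small_dish_1 0.76 [225.3 179.1] [0.593 0.083 0.   ]
top small_dish_1 0.63 [128.8 193.3] [0.556 0.362 0.   ]
top medium_dish 0.96 [183.8 180.7] [0.59  0.203 0.   ]
top large_dish 0.86 [160.9 230.2] [0.449 0.269 0.   ]
top beeswax 0.73 [314.7 129.6] [ 0.736 -0.182  0.   ]
top buckle 0.51 [391.1 208.4] [ 0.5   -0.396  0.   ]
0.9 0.0187
```

```bash
python3 - <<'E'
import cv2
cv2.imwrite("pics/topc.png",cv2.resize(cv2.imread("pics/top0.png")[90:300,100:420],None,fx=2.5,fy=2.5,interpolation=2))
cv2.imwrite("pics/scc.png",cv2.resize(cv2.imread("pics/scene0.png")[90:300,100:420],None,fx=2.5,fy=2.5,interpolation=2))
E
```

```text
(no output)
```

View pics/topc.png

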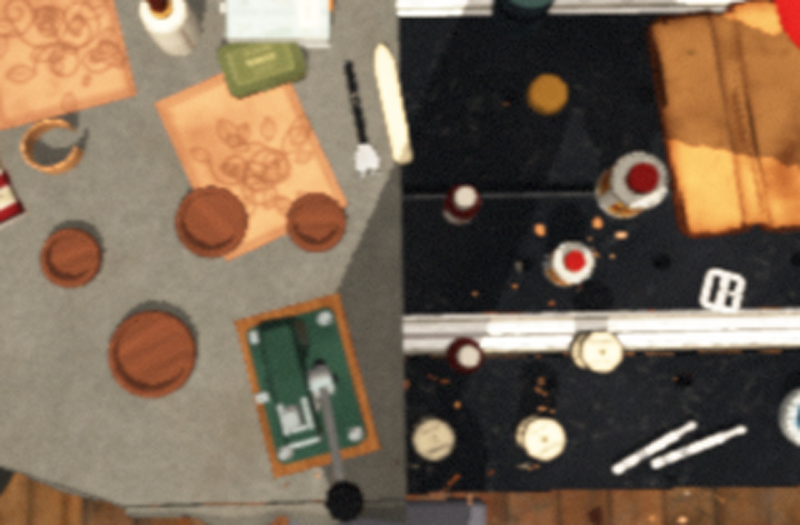

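View pics/scc.png

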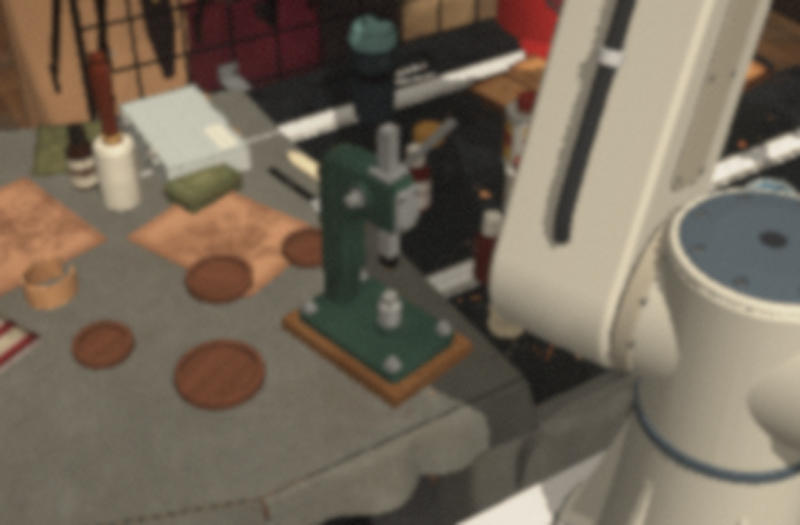

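The top view, in crop pixels, shows these candidates:
- **White-capped bottles:** (462,200) and (465,352). The black-capped one is far back.
- **Spools:** (600,352), (545,438) and (433,438). The first is the farthest from the base, so I take that one.
- **Tins:** (632,182) is large and (572,262) is small. I take the large one.

Next I refine their positions and take a close crop to check the choice.

```bash
python3 - <<'E'
from h import *
im=cv2.imread("pics/top0.png"); 
print(np.round(env.state()["tcp_rot"],3).tolist())
hsv=cv2.cvtColor(im,cv2.COLOR_BGR2HSV)
def blob(m,c,r,z,name):
    k=np.zeros_like(m,np.uint8); cv2.circle(k,c,r,1,-1); m=(m&(k>0)).astype(np.uint8)
    n,l,s,ce=cv2.connectedComponentsWithStats(m); i=1+np.argmax(s[1:,4]); 
    (e,rad)=cv2.minEnclosingCircle(np.argwhere(l==i)[:,::-1].astype(np.float32))
    print(name,s[i].tolist(),ce[i].round(1),hit("top",ce[i],z).round(4), "circ",np.round(e,1),round(rad,1),hit("top",e,z).round(4))
white=(hsv[...,1]<70)&(hsv[...,2]>140)
cream=(hsv[...,1]<120)&(hsv[...,2]>130)
red=((hsv[...,0]<8)|(hsv[...,0]>170))&(hsv[...,1]>120)&(hsv[...,2]>80)
blob(white,(286,168),8,.093,"bottle far"); blob(white,(287,232),8,.093,"bottle near")
blob(cream,(341,230),11,.068,"spool")
blob(red,(357,161),10,.102,"can")
top=optics.read_camera("top")
for n in ["small_dish_1","medium_dish","large_dish","cement_can","spool_axis","dye_bottle_a"]:
    for r in nets.cut_out("top",n):
        p=np.argwhere(r["region"])[:,::-1].astype(np.float32)
        if len(p)<5 or r["score"]<.4: continue
        h=cv2.convexHull(p); e=cv2.fitEllipse(h) if len(h)>5 else None
        print(n,round(r["score"],2),p.mean(0).round(1),e and np.round(e[0]+e[1],1), "z.012:",e and hit("top",e[0],.014).round(4))
cv2.imwrite("pics/crop.png",cv2.resize(im[145:285,265:385],None,fx=4,fy=4,interpolation=2))
E
```

```text
[[0.931, 0.366, 0.0], [0.366, -0.931, -0.0], [0.0, 0.0, -1.0]]
bottle far [282, 165, 8, 8, 55] [285.7 168.4] [ 0.6078 -0.0853  0.093 ] circ [285.8 168.5] 4.1 [ 0.6077 -0.0856  0.093 ]
bottle near [283, 228, 9, 9, 55] [287.2 232. ] [ 0.4377 -0.0851  0.093 ] circ [287.1 232. ] 4.1 [ 0.4377 -0.0849  0.093 ]
spool [330, 219, 22, 20, 309] [340.5 228.8] [ 0.4435 -0.2322  0.068 ] circ [340.8 229.7] 10.8 [ 0.4411 -0.233   0.068 ]
can [351, 155, 12, 12, 116] [356.6 160.9] [ 0.6238 -0.2751  0.102 ] circ [356.5 161. ] 6.3 [ 0.6234 -0.2747  0.102 ]
small_dish_1 0.96 [127.4 192.9] [127.4 192.9  24.1  25.7] z.012: [0.5564 0.362  0.014 ]
small_dish_1 0.93 [225.4 178.3] [225.4 178.3  24.5  25.5] z.012: [0.5936 0.0817 0.014 ]
medium_dish 0.59 [183.6 178.3] [183.6 178.3  28.2  28.6] z.012: [0.5957 0.2016 0.014 ]
large_dish 0.74 [159.9 231.1] [159.9 231.2  34.6  36.7] z.012: [0.446  0.2687 0.014 ]
cement_can 0.93 [352.  163.7] [351.9 163.6  23.4  29.6] z.012: [ 0.6303 -0.2841  0.014 ]
cement_can 0.61 [326.7 195.2] [326.8 195.2  17.1  20.1] z.012: [ 0.54  -0.208  0.014]
spool_axis 0.61 [271.8 264.7] [271.7 264.7  16.9  19.7] z.012: [ 0.3465 -0.0459  0.014 ]
spool_axis 0.56 [337.4 229.9] [337.4 229.8  17.1  22.1] z.012: [ 0.4408 -0.2349  0.014 ]
spool_axis 0.55 [315.  264.4] [314.9 264.5  18.3  21.3] z.012: [ 0.3449 -0.1678  0.014 ]
dye_bottle_a 0.73 [284.  171.2] [284.  171.2  14.3  16.1] z.012: [ 0.6115 -0.087   0.014 ]
dye_bottle_a 0.68 [284.9 232.1] [284.9 232.   14.   15. ] z.012: [ 0.4374 -0.0852  0.014 ]
dye_bottle_a 0.65 [351.8 163.3] [351.8 163.3  22.3  29.8] z.012: [ 0.6315 -0.2836  0.014 ]
```

View pics/crop.png

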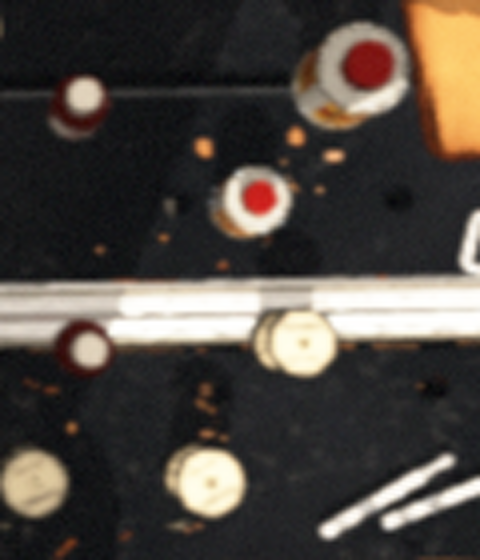

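The crop confirms the choice: the large red-capped tin is at crop (368,65), the farthest spool at (303,343), and the white-capped bottles at (85,96) and (93,350). The sizes and heights agree with the description, so I start with the tin.

Emit:
arm_command(steps=[{"rz": 0.125}, {"rz": 0.125}, {"rz": 0.125}, {"dx": 3.9, "dy": -3.0}, {"dx": 3.9, "dy": -3.0}, {"dx": 3.9, "dy": -3.0}, {"dx": 3.9, "dy": -3.0}, {"dx": 3.9, "dy": -3.0}, {"dx": 3.9, "dy": -3.0}, {"dx": 3.9, "dy": -3.0}])

```text
invalid input at $.steps[0]: expected keys dx, dy, dz, rx, ry, rz, jaw
```

Emit:
arm_command(steps=[{"dx": 0, "dy": 0, "dz": 0, "rx": 0, "ry": 0, "rz": 0.125, "jaw": 0}, {"dx": 0, "dy": 0, "dz": 0, "rx": 0, "ry": 0, "rz": 0.125, "jaw": 0}, {"dx": 0, "dy": 0, "dz": 0, "rx": 0, "ry": 0, "rz": 0.125, "jaw": 0}, {"dx": 3.9, "dy": -3.0, "dz": 0, "rx": 0, "ry": 0, "rz": 0, "jaw": 0}, {"dx": 3.9, "dy": -3.0, "dz": 0, "rx": 0, "ry": 0, "rz": 0, "jaw": 0}, {"dx": 3.9, "dy": -3.0, "dz": 0, "rx": 0, "ry": 0, "rz": 0, "jaw": 0}, {"dx": 3.9, "dy": -3.0, "dz": 0, "rx": 0, "ry": 0, "rz": 0, "jaw": 0}, {"dx": 3.9, "dy": -3.0, "dz": 0, "rx": 0, "ry": 0, "rz": 0, "jaw": 0}, {"dx": 3.9, "dy": -3.0, "dz": 0, "rx": 0, "ry": 0, "rz": 0, "jaw": 0}, {"dx": 3.9, "dy": -3.0, "dz": 0, "rx": 0, "ry": 0, "rz": 0, "jaw": 0}])

```text
t: 2.25
eef_pos: [0.5033, -0.3703, 0.2315]
tcp_rot: [[1.0, -0.0, 0.0], [-0.0, -1.0, -0.0], [0.0, 0.0, -1.0]]
ft_force: [-0.2, -0.4, -0.6]
gripper_width: 0.0852
finger_force: 0.0
```

Emit:
arm_command(steps=[{"dx": 4.0, "dy": -3.15, "dz": 0, "rx": 0, "ry": 0, "rz": 0, "jaw": 0}, {"dx": 4.0, "dy": -3.15, "dz": 0, "rx": 0, "ry": 0, "rz": 0, "jaw": 0}, {"dx": 3.95, "dy": -3.15, "dz": 0, "rx": 0, "ry": 0, "rz": 0, "jaw": 0}, {"dx": 0, "dy": 0, "dz": 0, "rx": 0, "ry": 0, "rz": 0, "jaw": 0}])

```text
t: 2.65
eef_pos: [0.6239, -0.2744, 0.2311]
tcp_rot: [[1.0, 0.004, 0.002], [0.004, -1.0, 0.001], [0.002, -0.001, -1.0]]
ft_force: [-0.2, -0.1, -0.1]
gripper_width: 0.0853
finger_force: 0.0
```

```bash
python3 - <<'E'
from h import *
s=env.state();cal=optics.calibration("wrist"); im=optics.read_camera("wrist")[:,:,::-1].copy()
print(s["eef_pos"],np.round(cal["world_from_camera"],3).tolist())
for P in [(.623,-.2755,.102),(.623,-.2755,.087),(.6075,-.0853,.093)]:
    q=proj("wrist",np.array(P),cal); print(P,q); cv2.circle(im,tuple(int(v) for v in q),4,(255,0,255),1)
cv2.imwrite("pics/w1.png",im)
E
```

```text
[ 0.62387458 -0.2744209   0.23112255] [[0.004, 0.967, 0.255, 0.688], [-1.0, 0.004, 0.001, -0.273], [-0.0, -0.255, 0.967, 0.374], [0.0, 0.0, 0.0, 1.0]]
(0.623, -0.2755, 0.102) [260.60342188 182.12022557]
(0.623, -0.2755, 0.087) [260.47826342 178.46872848]
(0.6075, -0.0853, 0.093) [ 60.92747087 194.85086158]
```

View pics/w1.png

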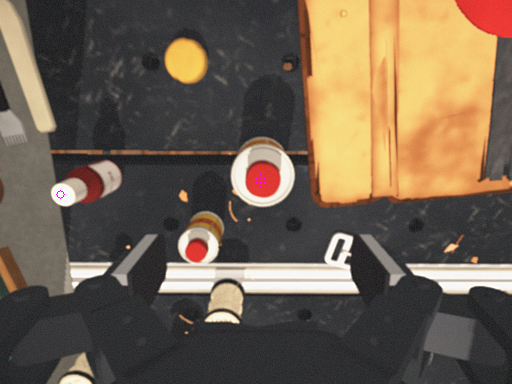

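The wrist view agrees with the prediction: the tin cap is at (263,178) against a predicted (261,182), and the bottle cap is at (64,195) against (61,195). The board on the right lies flat and starts at y≈-0.34, so the fingers clear it. I go down and grip.

Emit:
arm_command(steps=[{"dx": 0.05, "dy": 0.25, "dz": 4.8, "rx": 0, "ry": 0, "rz": 0, "jaw": 0}, {"dx": 0, "dy": 0, "dz": 4.8, "rx": 0, "ry": 0, "rz": 0, "jaw": 0}, {"dx": 0, "dy": 0, "dz": 4.8, "rx": 0, "ry": 0, "rz": 0, "jaw": 0}, {"dx": 0, "dy": 0, "dz": 2.9, "rx": 0, "ry": 0, "rz": 0, "jaw": 0}, {"dx": 0, "dy": 0, "dz": 1.9, "rx": 0, "ry": 0, "rz": 0, "jaw": 0}, {"dx": 0, "dy": 0, "dz": 0, "rx": 0, "ry": 0, "rz": 0, "jaw": 0.6}, {"dx": 0, "dy": 0, "dz": 0, "rx": 0, "ry": 0, "rz": 0, "jaw": 0.6}, {"dx": 0, "dy": 0, "dz": 0, "rx": 0, "ry": 0, "rz": 0, "jaw": 0.6}, {"dx": 0, "dy": 0, "dz": 0, "rx": 0, "ry": 0, "rz": 0, "jaw": 0.6}, {"dx": 0, "dy": 0, "dz": 0, "rx": 0, "ry": 0, "rz": 0, "jaw": 0.6}])

```text
t: 3.7
eef_pos: [0.6203, -0.2815, 0.0402]
tcp_rot: [[1.0, -0.0, 0.001], [-0.0, -1.0, -0.001], [0.001, 0.001, -1.0]]
ft_force: [0.1, -0.3, -2.3]
gripper_width: 0.0604
finger_force: 65.2
```

Emit:
arm_command(steps=[{"dx": 0, "dy": 0, "dz": -4.75, "rx": 0, "ry": 0, "rz": 0, "jaw": 0.6}, {"dx": 0, "dy": 0, "dz": -4.75, "rx": 0, "ry": 0, "rz": 0, "jaw": 0.6}, {"dx": 0, "dy": 0, "dz": -4.75, "rx": 0, "ry": 0, "rz": 0, "jaw": 0.6}, {"dx": 0, "dy": 0, "dz": -4.75, "rx": 0, "ry": 0, "rz": 0, "jaw": 0.6}, {"dx": 0, "dy": -3, "dz": 0, "rx": 0, "ry": 0, "rz": 0, "jaw": 0.6}, {"dx": 0, "dy": -4.5, "dz": 0, "rx": 0, "ry": 0, "rz": 0, "jaw": 0.6}, {"dx": 0, "dy": -4.5, "dz": 0, "rx": 0, "ry": 0, "rz": 0, "jaw": 0.6}, {"dx": 0, "dy": -4.5, "dz": 0, "rx": 0, "ry": 0, "rz": 0, "jaw": 0.6}, {"dx": 0, "dy": -4.5, "dz": 0, "rx": 0, "ry": 0, "rz": 0, "jaw": 0.6}, {"dx": 0, "dy": -4.5, "dz": 0, "rx": 0, "ry": 0, "rz": 0, "jaw": 0.6}])

```text
t: 4.7
eef_pos: [0.6197, -0.0244, 0.2298]
tcp_rot: [[1.0, -0.0, 0.001], [-0.0, -1.0, -0.0], [0.001, 0.0, -1.0]]
ft_force: [0.5, 0.8, -3.2]
gripper_width: 0.0601
finger_force: 67.5
```

Emit:
arm_command(steps=[{"dx": 0, "dy": -4.5, "dz": 0, "rx": 0, "ry": 0, "rz": 0, "jaw": 0.6}, {"dx": 0, "dy": -4.5, "dz": 0, "rx": 0, "ry": 0, "rz": 0, "jaw": 0.6}, {"dx": 0, "dy": -4.5, "dz": 0, "rx": 0, "ry": 0, "rz": 0, "jaw": 0.6}, {"dx": 0, "dy": -4.5, "dz": 0, "rx": 0, "ry": 0, "rz": 0, "jaw": 0.6}, {"dx": 0, "dy": -4.5, "dz": 0, "rx": 0, "ry": 0, "rz": 0, "jaw": 0.6}, {"dx": -4, "dy": -3, "dz": 0, "rx": 0, "ry": 0, "rz": 0, "jaw": 0.6}, {"dx": -4.5, "dy": -1.9, "dz": 0, "rx": 0, "ry": 0, "rz": 0, "jaw": 0.6}, {"dx": -4.5, "dy": 0, "dz": 0, "rx": 0, "ry": 0, "rz": 0, "jaw": 0.6}, {"dx": -4.4, "dy": 0, "dz": 0, "rx": 0, "ry": 0, "rz": 0, "jaw": 0.6}, {"dx": 0, "dy": 0, "dz": 0, "rx": 0, "ry": 0, "rz": 0, "jaw": 0.6}])

```text
t: 5.7
eef_pos: [0.4404, 0.2471, 0.229]
tcp_rot: [[1.0, 0.002, -0.004], [0.002, -1.0, -0.001], [-0.004, 0.001, -1.0]]
ft_force: [0.4, 0.3, -4.1]
gripper_width: 0.06
finger_force: 67.5
```

Emit:
arm_command(steps=[{"dx": 0.5, "dy": -2.1, "dz": 0, "rx": 0, "ry": 0, "rz": 0, "jaw": 0.6}, {"dx": 0, "dy": 0, "dz": 0, "rx": 0, "ry": 0, "rz": 0, "jaw": 0.6}, {"dx": 0, "dy": 0, "dz": 0, "rx": 0, "ry": 0, "rz": 0, "jaw": 0.6}])

```text
t: 6.0
eef_pos: [0.4512, 0.269, 0.2296]
tcp_rot: [[1.0, 0.001, 0.0], [0.001, -1.0, 0.0], [0.0, -0.0, -1.0]]
ft_force: [0.0, 0.0, -2.2]
gripper_width: 0.06
finger_force: 67.5
```

```bash
python3 - <<'E'
from h import *
s=env.state();cal=optics.calibration("wrist"); im=optics.read_camera("wrist")[:,:,::-1].copy()
e=s["eef_pos"];print(e,s["t"])
a=np.linspace(0,2*np.pi,40)
for c,r in [((.446,.2687),.05),((.5936,.0817),.035),((.5957,.2016),.042),((.5564,.362),.035)]:
    for R in [r,r-.008]:
        p=np.array([proj("wrist",np.array([c[0]+R*np.cos(t),c[1]+R*np.sin(t),.016]),cal) for t in a]); cv2.polylines(im,[p.astype(int)],True,(255,0,255),1)
cv2.imwrite("pics/w2.png",im)
E
```

```text
[0.45121456 0.26900228 0.2295966 ] 6.0
```

View pics/w2.png

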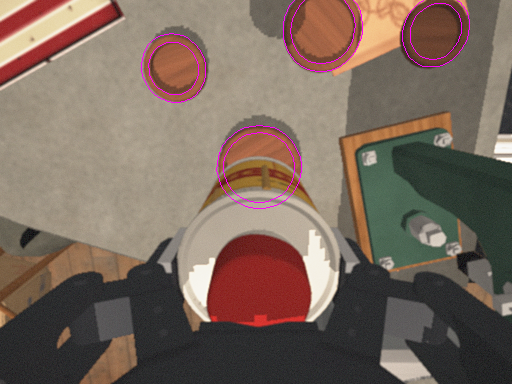

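The overlay rings fall on all four dishes, so the dish positions hold. I lower the tin.

Emit:
arm_command(steps=[{"dx": -0.7, "dy": 0, "dz": 4, "rx": 0, "ry": 0, "rz": 0, "jaw": 0.6}, {"dx": 0, "dy": 0, "dz": 4.5, "rx": 0, "ry": 0, "rz": 0, "jaw": 0.6}, {"dx": 0, "dy": 0, "dz": 4.5, "rx": 0, "ry": 0, "rz": 0, "jaw": 0.6}, {"dx": 0, "dy": 0, "dz": 3, "rx": 0, "ry": 0, "rz": 0, "jaw": 0.6}, {"dx": 0, "dy": 0, "dz": 1.5, "rx": 0, "ry": 0, "rz": 0, "jaw": 0.6}, {"dx": 0, "dy": 0, "dz": 0.6, "rx": 0, "ry": 0, "rz": 0, "jaw": 0.6}, {"dx": 0, "dy": 0, "dz": 0, "rx": 0, "ry": 0, "rz": 0, "jaw": 0.6}])

```text
t: 6.75
eef_pos: [0.4441, 0.2683, 0.0485]
tcp_rot: [[1.0, -0.001, -0.001], [-0.001, -1.0, -0.001], [-0.001, 0.001, -1.0]]
ft_force: [0.1, -0.8, -2.9]
gripper_width: 0.0603
finger_force: 67.7
```

Emit:
arm_command(steps=[{"dx": 0, "dy": 0, "dz": 0.2, "rx": 0, "ry": 0, "rz": 0, "jaw": 0.6}, {"dx": 0, "dy": 0, "dz": 0, "rx": 0, "ry": 0, "rz": 0, "jaw": 0.3}, {"dx": 0, "dy": 0, "dz": 0, "rx": 0, "ry": 0, "rz": 0, "jaw": 0.0}, {"dx": 0, "dy": 0, "dz": 0, "rx": 0, "ry": 0, "rz": 0, "jaw": 0}, {"dx": 0, "dy": 0, "dz": 0, "rx": 0, "ry": 0, "rz": 0, "jaw": 0}, {"dx": 0, "dy": 0, "dz": -3, "rx": 0, "ry": 0, "rz": 0, "jaw": 0}, {"dx": 0, "dy": 0, "dz": -5, "rx": 0, "ry": 0, "rz": 0, "jaw": 0}, {"dx": 0, "dy": 0, "dz": -5, "rx": 0, "ry": 0, "rz": 0, "jaw": 0}, {"dx": 0, "dy": 0, "dz": -5, "rx": 0, "ry": 0, "rz": 0, "jaw": 0}, {"dx": 3, "dy": 0, "dz": 0, "rx": 0, "ry": 0, "rz": 0, "jaw": 0}])

```text
t: 7.75
eef_pos: [0.4754, 0.2707, 0.2339]
tcp_rot: [[1.0, 0.001, 0.009], [0.001, -1.0, 0.006], [0.009, -0.006, -1.0]]
ft_force: [0.8, -0.4, -0.0]
gripper_width: 0.0855
finger_force: 0.0
```

```bash
python3 - <<'E'
from h import *
im=optics.read_camera("top")[:,:,::-1].copy()
hs=cv2.cvtColor(im,cv2.COLOR_BGR2HSV)
cal=optics.calibration("top")
for P in [(.446,.2687,.102),(.4375,-.086,.093),(.6077,-.0865,.093),(.4385,-.233,.068)]:
    print(P,proj("top",np.array(P),cal).round(1))
cv2.imwrite("pics/t2.png",cv2.resize(im[90:300,100:420],None,fx=2.5,fy=2.5,interpolation=2))
E
```

```text
(0.446, 0.2687, 0.102) [152.6 231.2]
(0.4375, -0.086, 0.093) [287.6 232.1]
(0.6077, -0.0865, 0.093) [286.1 168.5]
(0.4385, -0.233, 0.068) [340.9 230.7]
```

View pics/t2.png

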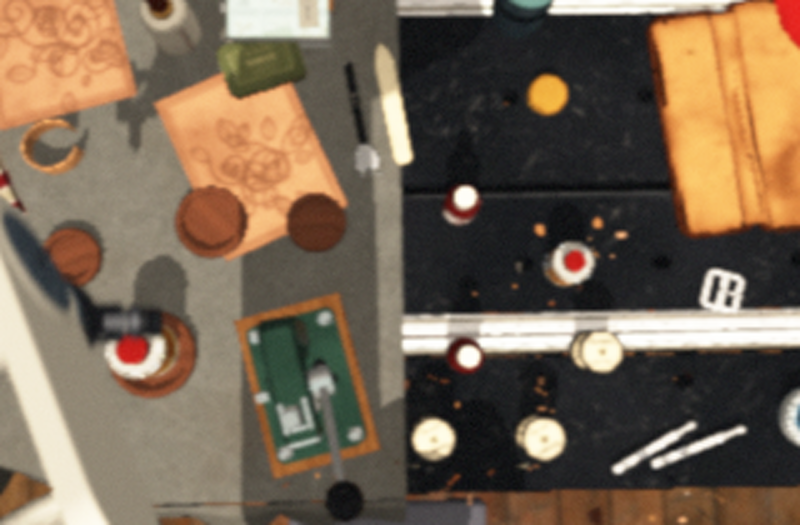

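The tin's cap is at crop (130,350), within 1 px of the expected spot, and it stands in the large dish. Next is the spool.

Emit:
arm_command(steps=[{"dx": 4.3, "dy": 2.5, "dz": 0, "rx": 0, "ry": 0, "rz": 0, "jaw": 0}, {"dx": 4.3, "dy": 2.5, "dz": 0, "rx": 0, "ry": 0, "rz": 0, "jaw": 0}, {"dx": 4.3, "dy": 2.5, "dz": 0, "rx": 0, "ry": 0, "rz": 0, "jaw": 0}, {"dx": 0, "dy": 4.9, "dz": 0, "rx": 0, "ry": 0, "rz": 0, "jaw": 0}, {"dx": 0, "dy": 4.9, "dz": 0, "rx": 0, "ry": 0, "rz": 0, "jaw": 0}, {"dx": 0, "dy": 4.9, "dz": 0, "rx": 0, "ry": 0, "rz": 0, "jaw": 0}, {"dx": 0, "dy": 4.9, "dz": 0, "rx": 0, "ry": 0, "rz": 0, "jaw": 0}, {"dx": 0, "dy": 4.9, "dz": 0, "rx": 0, "ry": 0, "rz": 0, "jaw": 0}, {"dx": 0, "dy": 4.9, "dz": 0, "rx": 0, "ry": 0, "rz": 0, "jaw": 0}, {"dx": 0, "dy": 4.9, "dz": 0, "rx": 0, "ry": 0, "rz": 0, "jaw": 0}])

```text
t: 8.8
eef_pos: [0.6025, -0.1511, 0.2259]
tcp_rot: [[1.0, -0.0, -0.0], [-0.0, -1.0, 0.0], [-0.0, -0.0, -1.0]]
ft_force: [-0.4, 0.3, 0.4]
gripper_width: 0.0854
finger_force: 0.0
```

Emit:
arm_command(steps=[{"dx": -4.2, "dy": 2.1, "dz": 0, "rx": 0, "ry": 0, "rz": 0, "jaw": 0}, {"dx": -4.2, "dy": 2.1, "dz": 0, "rx": 0, "ry": 0, "rz": 0, "jaw": 0}, {"dx": -4.2, "dy": 2.1, "dz": 0, "rx": 0, "ry": 0, "rz": 0, "jaw": 0}, {"dx": -4.0, "dy": 2.1, "dz": 0, "rx": 0, "ry": 0, "rz": 0, "jaw": 0}, {"dx": 0, "dy": 0, "dz": 0, "rx": 0, "ry": 0, "rz": 0, "jaw": 0}, {"dx": 0, "dy": 0, "dz": 0, "rx": 0, "ry": 0, "rz": 0, "jaw": 0}])

```text
t: 9.4
eef_pos: [0.4365, -0.2336, 0.2263]
tcp_rot: [[1.0, -0.002, 0.0], [-0.002, -1.0, 0.0], [0.0, -0.0, -1.0]]
ft_force: [0.3, -0.5, 0.5]
gripper_width: 0.0854
finger_force: 0.0
```

Emit:
arm_command(steps=[{"dx": 0.3, "dy": 0, "dz": 4.5, "rx": 0, "ry": 0, "rz": 0, "jaw": 0}, {"dx": 0, "dy": 0, "dz": 4.8, "rx": 0, "ry": 0, "rz": 0, "jaw": 0}, {"dx": 0, "dy": 0, "dz": 4.8, "rx": 0, "ry": 0, "rz": 0, "jaw": 0}, {"dx": 0, "dy": 0, "dz": 3.8, "rx": 0, "ry": 0, "rz": 0, "jaw": 0}, {"dx": 0, "dy": 0, "dz": 2.4, "rx": 0, "ry": 0, "rz": 0, "jaw": 0}, {"dx": 0, "dy": 0, "dz": 0, "rx": 0, "ry": 0, "rz": 0, "jaw": 0.8}, {"dx": 0, "dy": 0, "dz": 0, "rx": 0, "ry": 0, "rz": 0, "jaw": 0.8}, {"dx": 0, "dy": 0, "dz": 0, "rx": 0, "ry": 0, "rz": 0, "jaw": 0.8}, {"dx": 0, "dy": 0, "dz": 0, "rx": 0, "ry": 0, "rz": 0, "jaw": 0.8}, {"dx": 0, "dy": 0, "dz": 0, "rx": 0, "ry": 0, "rz": 0, "jaw": 0.8}])

```text
t: 10.4
eef_pos: [0.4412, -0.2336, 0.0246]
tcp_rot: [[1.0, -0.0, 0.003], [-0.0, -1.0, -0.001], [0.003, 0.001, -1.0]]
ft_force: [1.1, 0.6, 4.9]
gripper_width: 0.0459
finger_force: 61.2
```

Emit:
arm_command(steps=[{"dx": 0, "dy": 0, "dz": -4.0, "rx": 0, "ry": 0, "rz": 0, "jaw": 0.8}, {"dx": 0, "dy": 0, "dz": -4.8, "rx": 0, "ry": 0, "rz": 0, "jaw": 0.8}, {"dx": 0, "dy": 0, "dz": -4.8, "rx": 0, "ry": 0, "rz": 0, "jaw": 0.8}, {"dx": 0, "dy": 0, "dz": -4.8, "rx": 0, "ry": 0, "rz": 0, "jaw": 0.8}, {"dx": 4.5, "dy": -2.1, "dz": 0, "rx": 0, "ry": 0, "rz": 0, "jaw": 0.8}, {"dx": 4.5, "dy": -2.1, "dz": 0, "rx": 0, "ry": 0, "rz": 0, "jaw": 0.8}, {"dx": 4.5, "dy": -2.1, "dz": 0, "rx": 0, "ry": 0, "rz": 0, "jaw": 0.8}, {"dx": 4.5, "dy": -2.1, "dz": 0, "rx": 0, "ry": 0, "rz": 0, "jaw": 0.8}, {"dx": 0, "dy": -4.9, "dz": 0, "rx": 0, "ry": 0, "rz": 0, "jaw": 0.8}, {"dx": 0, "dy": -4.9, "dz": 0, "rx": 0, "ry": 0, "rz": 0, "jaw": 0.8}])

```text
t: 11.4
eef_pos: [0.6209, -0.0499, 0.2072]
tcp_rot: [[1.0, -0.001, 0.0], [-0.001, -1.0, 0.0], [0.0, -0.0, -1.0]]
ft_force: [-0.5, 0.2, -0.9]
gripper_width: 0.0457
finger_force: 61.8
```

Emit:
arm_command(steps=[{"dx": 0, "dy": -4.9, "dz": 0, "rx": 0, "ry": 0, "rz": 0, "jaw": 0.8}, {"dx": 0, "dy": -4.9, "dz": 0, "rx": 0, "ry": 0, "rz": 0, "jaw": 0.8}, {"dx": 0, "dy": -4.9, "dz": 0, "rx": 0, "ry": 0, "rz": 0, "jaw": 0.8}, {"dx": 0, "dy": -4.9, "dz": 0, "rx": 0, "ry": 0, "rz": 0, "jaw": 0.8}, {"dx": 0, "dy": -4.9, "dz": 0, "rx": 0, "ry": 0, "rz": 0, "jaw": 0.8}, {"dx": -2.3, "dy": -0.8, "dz": 0, "rx": 0, "ry": 0, "rz": 0, "jaw": 0.8}, {"dx": 0, "dy": 0, "dz": 0, "rx": 0, "ry": 0, "rz": 0, "jaw": 0.8}, {"dx": 0, "dy": 0, "dz": 0, "rx": 0, "ry": 0, "rz": 0, "jaw": 0.8}])

```text
t: 12.2
eef_pos: [0.5969, 0.202, 0.2078]
tcp_rot: [[1.0, 0.001, 0.001], [0.001, -1.0, -0.0], [0.001, 0.0, -1.0]]
ft_force: [-0.7, -0.3, -0.1]
gripper_width: 0.0455
finger_force: 61.9
```

Emit:
arm_command(steps=[{"dx": 0, "dy": 0, "dz": 4.5, "rx": 0, "ry": 0, "rz": 0, "jaw": 0.8}, {"dx": 0, "dy": 0, "dz": 4.8, "rx": 0, "ry": 0, "rz": 0, "jaw": 0.8}, {"dx": 0, "dy": 0, "dz": 4.5, "rx": 0, "ry": 0, "rz": 0, "jaw": 0.8}, {"dx": 0, "dy": 0, "dz": 2.5, "rx": 0, "ry": 0, "rz": 0, "jaw": 0.8}, {"dx": 0, "dy": 0, "dz": 1.1, "rx": 0, "ry": 0, "rz": 0, "jaw": 0.8}, {"dx": 0, "dy": 0, "dz": 0, "rx": 0, "ry": 0, "rz": 0, "jaw": 0.8}, {"dx": 0, "dy": 0, "dz": 0, "rx": 0, "ry": 0, "rz": 0, "jaw": 0.8}])

```text
t: 12.9
eef_pos: [0.5983, 0.2013, 0.0341]
tcp_rot: [[1.0, -0.001, 0.001], [-0.001, -1.0, 0.0], [0.001, -0.0, -1.0]]
ft_force: [0.7, 0.9, 0.4]
gripper_width: 0.0459
finger_force: 61.5
```

Emit:
arm_command(steps=[{"dx": 0, "dy": 0, "dz": 0.25, "rx": 0, "ry": 0, "rz": 0, "jaw": 0.8}, {"dx": 0, "dy": 0, "dz": 0, "rx": 0, "ry": 0, "rz": 0, "jaw": 0.3}, {"dx": 0, "dy": 0, "dz": 0, "rx": 0, "ry": 0, "rz": 0, "jaw": 0.1}, {"dx": 0, "dy": 0, "dz": 0, "rx": 0, "ry": 0, "rz": 0, "jaw": 0.1}, {"dx": 0, "dy": 0, "dz": 0, "rx": 0, "ry": 0, "rz": 0, "jaw": 0.1}, {"dx": 0, "dy": 0, "dz": -3, "rx": 0, "ry": 0, "rz": 0, "jaw": 0.1}, {"dx": 0, "dy": 0, "dz": -5, "rx": 0, "ry": 0, "rz": 0, "jaw": 0}, {"dx": 0, "dy": 0, "dz": -5, "rx": 0, "ry": 0, "rz": 0, "jaw": 0}, {"dx": 0, "dy": 0, "dz": -5, "rx": 0, "ry": 0, "rz": 0, "jaw": 0}, {"dx": 0.9, "dy": 4.8, "dz": 0, "rx": 0, "ry": 0, "rz": 0, "jaw": 0}])

```text
t: 13.9
eef_pos: [0.6098, 0.1586, 0.2189]
tcp_rot: [[1.0, 0.004, 0.012], [0.004, -1.0, 0.005], [0.012, -0.005, -1.0]]
ft_force: [1.8, -0.3, -0.3]
gripper_width: 0.0852
finger_force: 0.0
```

Emit:
arm_command(steps=[{"dx": 0, "dy": 4.8, "dz": 0, "rx": 0, "ry": 0, "rz": 0, "jaw": 0}, {"dx": 0, "dy": 4.8, "dz": 0, "rx": 0, "ry": 0, "rz": 0, "jaw": 0}, {"dx": 0, "dy": 4.8, "dz": 0, "rx": 0, "ry": 0, "rz": 0, "jaw": 0}, {"dx": 0, "dy": 4.8, "dz": 0, "rx": 0, "ry": 0, "rz": 0, "jaw": 0}, {"dx": 0, "dy": 4.8, "dz": 0, "rx": 0, "ry": 0, "rz": 0, "jaw": 0}, {"dx": 0, "dy": 0, "dz": 0, "rx": 0, "ry": 0, "rz": 0, "jaw": 0}, {"dx": 0, "dy": 0, "dz": 0, "rx": 0, "ry": 0, "rz": 0, "jaw": 0}])

```text
t: 14.6
eef_pos: [0.6058, -0.087, 0.2107]
tcp_rot: [[1.0, -0.003, -0.0], [-0.003, -1.0, 0.0], [-0.0, -0.0, -1.0]]
ft_force: [0.1, 0.0, 0.0]
gripper_width: 0.0853
finger_force: 0.0
```

Emit:
arm_command(steps=[{"dx": 0.2, "dy": 0, "dz": 4.5, "rx": 0, "ry": 0, "rz": 0, "jaw": 0}, {"dx": 0, "dy": 0, "dz": 4.8, "rx": 0, "ry": 0, "rz": 0, "jaw": 0}, {"dx": 0, "dy": 0, "dz": 4.8, "rx": 0, "ry": 0, "rz": 0, "jaw": 0}, {"dx": 0, "dy": 0, "dz": 3.0, "rx": 0, "ry": 0, "rz": 0, "jaw": 0}, {"dx": 0, "dy": 0, "dz": 1.4, "rx": 0, "ry": 0, "rz": 0, "jaw": 0}, {"dx": 0, "dy": 0, "dz": 0, "rx": 0, "ry": 0, "rz": 0, "jaw": 0.9}, {"dx": 0, "dy": 0, "dz": 0, "rx": 0, "ry": 0, "rz": 0, "jaw": 0.9}, {"dx": 0, "dy": 0, "dz": 0, "rx": 0, "ry": 0, "rz": 0, "jaw": 0.9}, {"dx": 0, "dy": 0, "dz": 0, "rx": 0, "ry": 0, "rz": 0, "jaw": 0.9}, {"dx": 0, "dy": 0, "dz": 0, "rx": 0, "ry": 0, "rz": 0, "jaw": 0.9}])

```text
t: 15.6
eef_pos: [0.6096, -0.0863, 0.028]
tcp_rot: [[1.0, -0.0, 0.004], [-0.0, -1.0, -0.0], [0.004, 0.0, -1.0]]
ft_force: [0.4, 0.8, 6.3]
gripper_width: 0.0369
finger_force: 59.6
```

Emit:
arm_command(steps=[{"dx": 0, "dy": 0, "dz": -4.0, "rx": 0, "ry": 0, "rz": 0, "jaw": 0.9}, {"dx": 0, "dy": 0, "dz": -4.8, "rx": 0, "ry": 0, "rz": 0, "jaw": 0.9}, {"dx": 0, "dy": 0, "dz": -4.8, "rx": 0, "ry": 0, "rz": 0, "jaw": 0.9}, {"dx": 0, "dy": 0, "dz": -4.8, "rx": 0, "ry": 0, "rz": 0, "jaw": 0.9}, {"dx": 0, "dy": -4.9, "dz": 0, "rx": 0, "ry": 0, "rz": 0, "jaw": 0.9}, {"dx": 0, "dy": -4.9, "dz": 0, "rx": 0, "ry": 0, "rz": 0, "jaw": 0.9}, {"dx": 0, "dy": -4.9, "dz": 0, "rx": 0, "ry": 0, "rz": 0, "jaw": 0.9}, {"dx": 0, "dy": -4.9, "dz": 0, "rx": 0, "ry": 0, "rz": 0, "jaw": 0.9}, {"dx": 0, "dy": -4.9, "dz": 0, "rx": 0, "ry": 0, "rz": 0, "jaw": 0.9}, {"dx": 0, "dy": -4.9, "dz": 0, "rx": 0, "ry": 0, "rz": 0, "jaw": 0.9}])

```text
t: 16.6
eef_pos: [0.608, 0.2098, 0.2112]
tcp_rot: [[1.0, -0.0, 0.002], [-0.0, -1.0, 0.001], [0.002, -0.001, -1.0]]
ft_force: [1.0, -0.3, -0.7]
gripper_width: 0.0363
finger_force: 60.5
```

Emit:
arm_command(steps=[{"dx": -1.5, "dy": -4.7, "dz": 0, "rx": 0, "ry": 0, "rz": 0, "jaw": 0.9}, {"dx": -1.5, "dy": -4.7, "dz": 0, "rx": 0, "ry": 0, "rz": 0, "jaw": 0.9}, {"dx": -1.5, "dy": -4.7, "dz": 0, "rx": 0, "ry": 0, "rz": 0, "jaw": 0.9}, {"dx": -0.6, "dy": -1.4, "dz": 0, "rx": 0, "ry": 0, "rz": 0, "jaw": 0.9}, {"dx": 0, "dy": 0, "dz": 0, "rx": 0, "ry": 0, "rz": 0, "jaw": 0.9}, {"dx": 0, "dy": 0, "dz": 0, "rx": 0, "ry": 0, "rz": 0, "jaw": 0.9}])

```text
t: 17.2
eef_pos: [0.5573, 0.3623, 0.2103]
tcp_rot: [[1.0, 0.0, 0.001], [0.0, -1.0, -0.0], [0.001, 0.0, -1.0]]
ft_force: [0.2, -0.4, -1.6]
gripper_width: 0.037
finger_force: 60.6
```

```bash
python3 - <<'E'
from h import *
cal=optics.calibration("wrist"); im=optics.read_camera("wrist")[:,:,::-1].copy(); print(env.state()["eef_pos"])
a=np.linspace(0,2*np.pi,40)
for c,r in [((.446,.2687),.05),((.5936,.0817),.035),((.5957,.2016),.042),((.5564,.362),.035)]:
    p=np.array([proj("wrist",np.array([c[0]+r*np.cos(t),c[1]+r*np.sin(t),.016]),cal) for t in a]); cv2.polylines(im,[p.astype(int)],True,(255,0,255),1)
cv2.imwrite("pics/w3.png",im)
E
```

```text
[0.55755997 0.36169668 0.21023941]
```

View pics/w3.png

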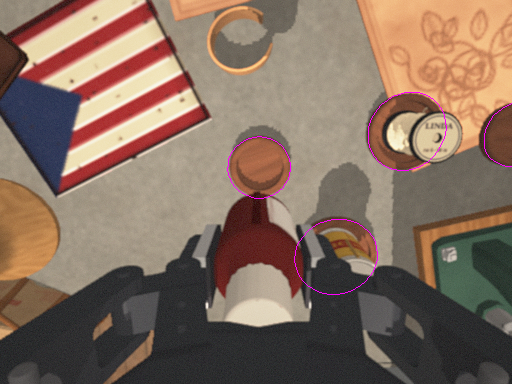

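The wrist view shows the spool in the medium dish, the bottle upright in the fingers, and the small dish at (259,167), inside its predicted ring.

Emit:
arm_command(steps=[{"dx": 0, "dy": 0, "dz": 4.5, "rx": 0, "ry": 0, "rz": 0, "jaw": 0.9}, {"dx": 0, "dy": 0, "dz": 4.8, "rx": 0, "ry": 0, "rz": 0, "jaw": 0.9}, {"dx": 0, "dy": 0, "dz": 4.5, "rx": 0, "ry": 0, "rz": 0, "jaw": 0.9}, {"dx": 0, "dy": 0, "dz": 2.5, "rx": 0, "ry": 0, "rz": 0, "jaw": 0.9}, {"dx": 0, "dy": 0, "dz": 1.1, "rx": 0, "ry": 0, "rz": 0, "jaw": 0.9}, {"dx": 0, "dy": 0, "dz": 0, "rx": 0, "ry": 0, "rz": 0, "jaw": 0.9}, {"dx": 0, "dy": 0, "dz": 0, "rx": 0, "ry": 0, "rz": 0, "jaw": 0.9}])

```text
t: 17.95
eef_pos: [0.5584, 0.3619, 0.0367]
tcp_rot: [[1.0, -0.002, 0.001], [-0.002, -1.0, 0.001], [0.001, -0.001, -1.0]]
ft_force: [0.1, -0.2, -1.1]
gripper_width: 0.0363
finger_force: 62.5
```

Emit:
arm_command(steps=[{"dx": 0, "dy": 0, "dz": 0.25, "rx": 0, "ry": 0, "rz": 0, "jaw": 0.9}, {"dx": 0, "dy": 0, "dz": 0, "rx": 0, "ry": 0, "rz": 0, "jaw": 0.4}, {"dx": 0, "dy": 0, "dz": 0, "rx": 0, "ry": 0, "rz": 0, "jaw": 0.1}, {"dx": 0, "dy": 0, "dz": 0, "rx": 0, "ry": 0, "rz": 0, "jaw": 0.1}, {"dx": 0, "dy": 0, "dz": 0, "rx": 0, "ry": 0, "rz": 0, "jaw": 0.1}, {"dx": 0, "dy": 0, "dz": -3, "rx": 0, "ry": 0, "rz": 0, "jaw": 0.1}, {"dx": 0, "dy": 0, "dz": -5, "rx": 0, "ry": 0, "rz": 0, "jaw": 0}, {"dx": 0, "dy": 0, "dz": -5, "rx": 0, "ry": 0, "rz": 0, "jaw": 0}, {"dx": 0, "dy": 0, "dz": -5, "rx": 0, "ry": 0, "rz": 0, "jaw": 0}, {"dx": 1.5, "dy": 4.5, "dz": 0, "rx": 0, "ry": 0, "rz": 0, "jaw": 0}])

```text
t: 18.95
eef_pos: [0.5748, 0.3235, 0.2216]
tcp_rot: [[1.0, 0.004, 0.011], [0.004, -1.0, 0.008], [0.011, -0.008, -1.0]]
ft_force: [2.1, 0.1, -0.0]
gripper_width: 0.0854
finger_force: 0.0
```

Emit:
arm_command(steps=[{"dx": 2, "dy": 4.4, "dz": 0, "rx": 0, "ry": 0, "rz": 0, "jaw": 0}, {"dx": 2, "dy": 4.4, "dz": 0, "rx": 0, "ry": 0, "rz": 0, "jaw": 0}, {"dx": 0, "dy": 4.8, "dz": 0, "rx": 0, "ry": 0, "rz": 0, "jaw": 0}, {"dx": 0, "dy": 4.8, "dz": 0, "rx": 0, "ry": 0, "rz": 0, "jaw": 0}, {"dx": 0, "dy": 4.8, "dz": 0, "rx": 0, "ry": 0, "rz": 0, "jaw": 0}, {"dx": 0, "dy": 4.8, "dz": 0, "rx": 0, "ry": 0, "rz": 0, "jaw": 0}, {"dx": 0, "dy": 4.8, "dz": 0, "rx": 0, "ry": 0, "rz": 0, "jaw": 0}, {"dx": 0, "dy": 4.8, "dz": 0, "rx": 0, "ry": 0, "rz": 0, "jaw": 0}, {"dx": -1, "dy": 2.5, "dz": 0, "rx": 0, "ry": 0, "rz": 0, "jaw": 0}])

```text
t: 19.85
eef_pos: [0.6024, -0.0867, 0.2134]
tcp_rot: [[1.0, -0.002, 0.001], [-0.002, -1.0, -0.001], [0.001, 0.001, -1.0]]
ft_force: [-0.5, 0.6, -0.2]
gripper_width: 0.0856
finger_force: 0.0
```

Emit:
arm_command(steps=[{"dx": -4.2, "dy": 0, "dz": 0, "rx": 0, "ry": 0, "rz": 0, "jaw": 0}, {"dx": -4.2, "dy": 0, "dz": 0, "rx": 0, "ry": 0, "rz": 0, "jaw": 0}, {"dx": -4.2, "dy": 0, "dz": 0, "rx": 0, "ry": 0, "rz": 0, "jaw": 0}, {"dx": -3.7, "dy": 0, "dz": 0, "rx": 0, "ry": 0, "rz": 0, "jaw": 0}, {"dx": 0, "dy": 0, "dz": 0, "rx": 0, "ry": 0, "rz": 0, "jaw": 0}, {"dx": 0, "dy": 0, "dz": 0, "rx": 0, "ry": 0, "rz": 0, "jaw": 0}])

```text
t: 20.45
eef_pos: [0.4391, -0.0832, 0.2138]
tcp_rot: [[1.0, -0.001, 0.001], [-0.001, -1.0, -0.0], [0.001, 0.0, -1.0]]
ft_force: [0.5, -0.0, 0.3]
gripper_width: 0.0856
finger_force: 0.0
```

```bash
python3 - <<'E'
from h import *
im=optics.read_camera("top")[:,:,::-1]
cv2.imwrite("pics/t3.png",cv2.resize(im[90:300,100:420],None,fx=2.5,fy=2.5,interpolation=2))
for P in [(.5564,.362,.099),(.5957,.2016,.074),(.446,.2687,.108),(.4385,-.0865,.093)]:
    print((proj("top",np.array(P))-[100,90])*2.5)
print(env.state()["eef_pos"])
E
```

```text
[ 44.59690635 250.02495304]
[200.12942227 213.89734983]
[130.02411211 353.09588954]
[469.365601   354.19238594]
[ 0.44002226 -0.08323769  0.2138449 ]
```

View pics/t3.png

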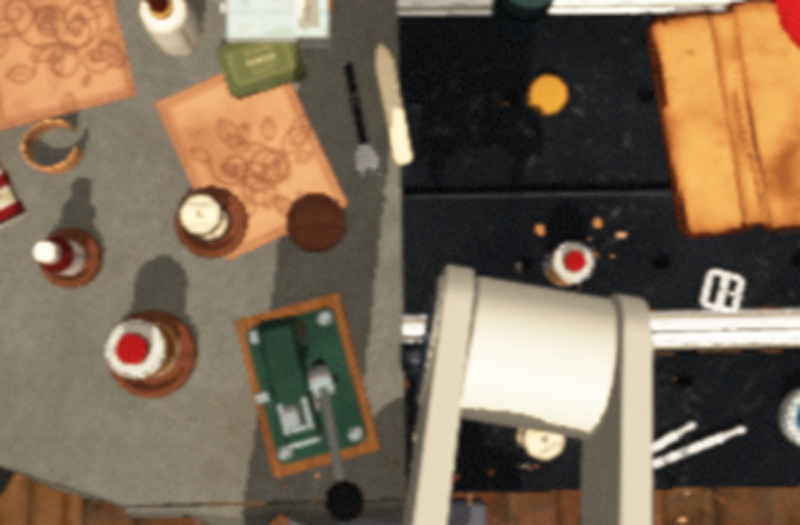

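The three placed things stand within about 3 mm of their dish centres: bottle cap at (46,250), spool (203,216), tin cap (132,349). Now the last bottle.

Emit:
arm_command(steps=[{"dx": 0, "dy": 0.3, "dz": 4.5, "rx": 0, "ry": 0, "rz": 0, "jaw": 0}, {"dx": 0, "dy": 0, "dz": 4.8, "rx": 0, "ry": 0, "rz": 0, "jaw": 0}, {"dx": 0, "dy": 0, "dz": 4.8, "rx": 0, "ry": 0, "rz": 0, "jaw": 0}, {"dx": 0, "dy": 0, "dz": 3.1, "rx": 0, "ry": 0, "rz": 0, "jaw": 0}, {"dx": 0, "dy": 0, "dz": 1.4, "rx": 0, "ry": 0, "rz": 0, "jaw": 0}, {"dx": 0, "dy": 0, "dz": 0, "rx": 0, "ry": 0, "rz": 0, "jaw": 0.9}, {"dx": 0, "dy": 0, "dz": 0, "rx": 0, "ry": 0, "rz": 0, "jaw": 0.9}, {"dx": 0, "dy": 0, "dz": 0, "rx": 0, "ry": 0, "rz": 0, "jaw": 0.9}, {"dx": 0, "dy": 0, "dz": 0, "rx": 0, "ry": 0, "rz": 0, "jaw": 0.9}, {"dx": 0, "dy": 0, "dz": 0, "rx": 0, "ry": 0, "rz": 0, "jaw": 0.9}])

```text
t: 21.5
eef_pos: [0.4404, -0.0863, 0.0285]
tcp_rot: [[1.0, -0.0, 0.003], [-0.0, -1.0, -0.001], [0.003, 0.001, -1.0]]
ft_force: [1.5, 0.3, 6.1]
gripper_width: 0.0368
finger_force: 59.6
```

Emit:
arm_command(steps=[{"dx": 0, "dy": 0, "dz": -4.0, "rx": 0, "ry": 0, "rz": 0, "jaw": 0.9}, {"dx": 0, "dy": 0, "dz": -4.8, "rx": 0, "ry": 0, "rz": 0, "jaw": 0.9}, {"dx": 0, "dy": 0, "dz": -4.8, "rx": 0, "ry": 0, "rz": 0, "jaw": 0.9}, {"dx": 0, "dy": 0, "dz": -4.8, "rx": 0, "ry": 0, "rz": 0, "jaw": 0.9}, {"dx": 4.6, "dy": 0, "dz": 0, "rx": 0, "ry": 0, "rz": 0, "jaw": 0.9}, {"dx": 4.6, "dy": 0, "dz": 0, "rx": 0, "ry": 0, "rz": 0, "jaw": 0.9}, {"dx": 4.6, "dy": 0, "dz": 0, "rx": 0, "ry": 0, "rz": 0, "jaw": 0.9}, {"dx": 4.6, "dy": 0, "dz": 0, "rx": 0, "ry": 0, "rz": 0, "jaw": 0.9}, {"dx": 0, "dy": -4.4, "dz": 0, "rx": 0, "ry": 0, "rz": 0, "jaw": 0.9}, {"dx": 0, "dy": -4.4, "dz": 0, "rx": 0, "ry": 0, "rz": 0, "jaw": 0.9}])

```text
t: 22.5
eef_pos: [0.6239, 0.0022, 0.2109]
tcp_rot: [[1.0, -0.002, -0.0], [-0.002, -1.0, 0.0], [-0.0, -0.0, -1.0]]
ft_force: [-0.0, -0.7, -1.7]
gripper_width: 0.0366
finger_force: 60.5
```

Emit:
arm_command(steps=[{"dx": 0, "dy": -4.4, "dz": 0, "rx": 0, "ry": 0, "rz": 0, "jaw": 0.9}, {"dx": -2.8, "dy": -3.6, "dz": 0, "rx": 0, "ry": 0, "rz": 0, "jaw": 0.9}, {"dx": 0, "dy": 0, "dz": 0, "rx": 0, "ry": 0, "rz": 0, "jaw": 0.9}, {"dx": 0, "dy": 0, "dz": 0, "rx": 0, "ry": 0, "rz": 0, "jaw": 0.9}])

```text
t: 22.9
eef_pos: [0.5945, 0.0827, 0.2117]
tcp_rot: [[1.0, 0.002, 0.0], [0.002, -1.0, -0.0], [0.0, 0.0, -1.0]]
ft_force: [0.0, -0.4, -1.0]
gripper_width: 0.0366
finger_force: 60.6
```

Emit:
arm_command(steps=[{"dx": 0, "dy": 0.1, "dz": 4.5, "rx": 0, "ry": 0, "rz": 0, "jaw": 0.9}, {"dx": 0, "dy": 0, "dz": 4.8, "rx": 0, "ry": 0, "rz": 0, "jaw": 0.9}, {"dx": 0, "dy": 0, "dz": 4.5, "rx": 0, "ry": 0, "rz": 0, "jaw": 0.9}, {"dx": 0, "dy": 0, "dz": 2.5, "rx": 0, "ry": 0, "rz": 0, "jaw": 0.9}, {"dx": 0, "dy": 0, "dz": 1.2, "rx": 0, "ry": 0, "rz": 0, "jaw": 0.9}, {"dx": 0, "dy": 0, "dz": 0, "rx": 0, "ry": 0, "rz": 0, "jaw": 0.9}, {"dx": 0, "dy": 0, "dz": 0, "rx": 0, "ry": 0, "rz": 0, "jaw": 0.9}])

```text
t: 23.6
eef_pos: [0.5962, 0.0801, 0.037]
tcp_rot: [[1.0, -0.001, 0.001], [-0.001, -1.0, 0.0], [0.001, -0.0, -1.0]]
ft_force: [0.4, -0.6, -0.9]
gripper_width: 0.0365
finger_force: 63.3
```

Emit:
arm_command(steps=[{"dx": 0, "dy": 0, "dz": 0.25, "rx": 0, "ry": 0, "rz": 0, "jaw": 0.9}, {"dx": 0, "dy": 0, "dz": 0, "rx": 0, "ry": 0, "rz": 0, "jaw": 0.4}, {"dx": 0, "dy": 0, "dz": 0, "rx": 0, "ry": 0, "rz": 0, "jaw": 0.1}, {"dx": 0, "dy": 0, "dz": 0, "rx": 0, "ry": 0, "rz": 0, "jaw": 0.1}, {"dx": 0, "dy": 0, "dz": 0, "rx": 0, "ry": 0, "rz": 0, "jaw": 0.1}, {"dx": 0, "dy": 0, "dz": -3, "rx": 0, "ry": 0, "rz": 0, "jaw": 0.1}, {"dx": 0, "dy": 0, "dz": -5, "rx": 0, "ry": 0, "rz": 0, "jaw": 0}, {"dx": 0, "dy": 0, "dz": -5, "rx": 0, "ry": 0, "rz": 0, "jaw": 0}, {"dx": 0, "dy": 0, "dz": -5, "rx": 0, "ry": 0, "rz": 0, "jaw": 0}, {"dx": 0, "dy": 4.5, "dz": 0, "rx": 0, "ry": 0, "rz": 0, "jaw": 0}])

```text
t: 24.6
eef_pos: [0.5995, 0.0393, 0.2216]
tcp_rot: [[1.0, 0.004, 0.013], [0.004, -1.0, 0.002], [0.013, -0.002, -1.0]]
ft_force: [2.3, -1.0, -0.0]
gripper_width: 0.0851
finger_force: 0.0
```

Emit:
arm_command(steps=[{"dx": 0, "dy": 4.8, "dz": 0, "rx": 0, "ry": 0, "rz": 0, "jaw": 0}, {"dx": 0, "dy": 4.8, "dz": 0, "rx": 0, "ry": 0, "rz": 0, "jaw": 0}, {"dx": 0, "dy": 4.8, "dz": 0, "rx": 0, "ry": 0, "rz": 0, "jaw": 0}, {"dx": 0, "dy": 4.8, "dz": 0, "rx": 0, "ry": 0, "rz": 0, "jaw": 0}, {"dx": 0, "dy": 3, "dz": 0, "rx": 0, "ry": 0, "rz": 0, "jaw": 0}, {"dx": 0, "dy": 0, "dz": 0, "rx": 0, "ry": 0, "rz": 0, "jaw": 0}])

```text
t: 25.2
eef_pos: [0.5948, -0.1899, 0.2138]
tcp_rot: [[1.0, -0.004, 0.0], [-0.004, -1.0, -0.001], [0.0, 0.001, -1.0]]
ft_force: [0.5, 0.6, -0.1]
gripper_width: 0.0856
finger_force: 0.0
```

```bash
python3 - <<'E'
from h import *
im=optics.read_camera("top")[:,:,::-1].copy(); big=cv2.resize(im[140:270,110:300],None,fx=4,fy=4,interpolation=2)
a=np.linspace(0,2*np.pi,40)
for c,r,R,z in [((.446,.2687),.042,.0175,.108),((.5936,.0817),.027,.0105,.099),((.5957,.2016),.034,.0235,.074),((.5564,.362),.027,.0105,.099)]:
  for rr,zz in [(r,.016),(R,z)]:
    p=np.array([(proj("top",np.array([c[0]+rr*np.cos(t),c[1]+rr*np.sin(t),zz]))-[110,140]+.4)*4 for t in a]); cv2.polylines(big,[p.astype(int)],True,(255,0,255) if zz<.05 else (0,255,0),1)
cv2.imwrite("pics/t4.png",big)
E
```

```text
(no output)
```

View pics/t4.png

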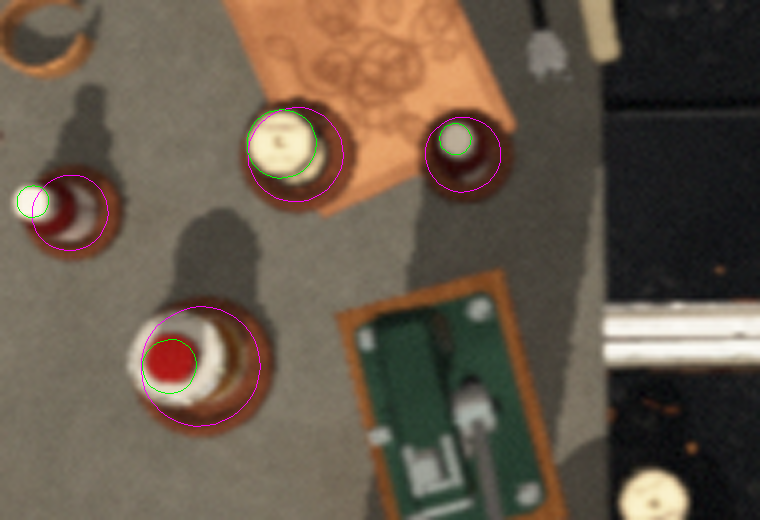

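All four stand upright in their dishes. The cap at (457,139) and the others lie on or within about 3 mm of the predicted rings. I hand the job in.

```bash
python3 -c "
from cell import env
print(env.job_done())"
```

```text
the job is handed in; nothing more can be done
None
```

I put both dye bottles, the thread spool and the cement tin upright in their matching dishes and handed the job in; the last top image shows each within about 3 mm of its dish centre, but the hand-in returned no verdict.

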